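# Tip, brace and open a jar of wood stain

### The job

Mix the square white jar of wood stain with its lid on: lift it off the bench, tip it over to about 45 degrees and bring it upright again. Then stand it fully down in the square recess of the wooden cradle, which stops it turning, twist its tight lid anticlockwise until the lugs come free, stop turning there, and lift the lid straight up a little. Finish while holding the lid level just above the open jar, which stays seated in the cradle, and leave everything else on the bench where it is.

Things in the scene. Friction and masses are not known exactly. Their poses are not given: they have to be found in the camera images.
- jar: square white plastic jar, 58 x 58 mm body, closed at the start by cap; 0.3 to 0.6 kg. Origin: centre of its underside; z up, x and y along its four like sides. Flat shoulder at z = 66 mm, short round neck, 96 mm high with lid. Take it by two facing sides, TCP 54 mm above the underside: the fingertips then clear the cradle's walls and the lid clears the gripper.
- jar_mouth (a point): centre of the jar's mouth, in the jar's frame at z = 84 mm, the rim that the lid covers. A sprung seal disc lies on it, pushes the closed lid up with some 20 N and follows it by 2.5 mm when freed.
- cap: the square jar's round knurled aluminium lid, 54 mm diameter, 27 mm high, under 0.1 kg. Origin: centre of its skirt's lower edge, 69 mm above the jar's underside when closed; z up; x parallel to the jar's x when closed. Two lugs in the skirt hook under tabs on the neck; turned anticlockwise about 60 degrees it is free (65 to 130 lifts off); clockwise is blocked.
- cap_grip (a point): where to put the TCP to grip the lid across its diameter from above, at any yaw: on its axis, 21 mm above its origin, 6 mm below its top (its upper 12 mm are solid). Turning the tight lid takes up to about 0.6 N m, more than the loose jar's friction on the bench withstands. Lifted 15 mm, its skirt's lower edge is level with the rim.
- cradle: fixed wooden block 104 x 104 x 34 mm with a square recess 64 x 64 mm in its top, 24 mm deep, 3 mm play on each side of the jar, mouth chamfered by 4 mm. Origin: centre of its underside on the bench; recess floor at z = 10 mm, top at z = 34 mm; x and y along the recess's sides. The jar fits in any of four quarter turns; seated, it still gives some 6 degrees of turn.
- glue_bottle: white glue bottle with a red top, 60 mm diameter, 170 mm high. Bystander, leave it alone. Origin: on the bench under its middle
- round_jar: ROUND white jar with an aluminium lid, 56 mm diameter, 106 mm high; not the jar to be opened. Bystander, leave it alone. Origin: on the bench under its middle
- paper_cup: blue drinking cup, 76 mm across the rim, 95 mm high. Bystander, leave it alone. Origin: on the bench under its middle
- screwdriver: screwdriver with a dark wooden handle and a steel blade, 180 mm long, 26 mm high, lying. Bystander, leave it alone. Origin: on the bench under its middle
- mallet: mallet with wooden handle and black rubber head, 280 mm long, head 26 mm high, lying. Bystander, leave it alone. Origin: on the bench under its middle
- offcut: pine offcut 110 x 45 x 22 mm, lying. Bystander, leave it alone. Origin: on the bench under its middle
- try_square: try square: dark wooden stock 20 x 90 x 16 mm with a steel blade 130 mm long, lying. Bystander, leave it alone. Origin: under the middle of the stock; the blade points along x
- ear_defenders: black ear defenders, about 160 mm across, 80 mm high, lying. Bystander, leave it alone. Origin: on the bench under its middle
There are look-alikes about, which are no part of the job. Leave any yellow look-alike of the jar alone.

How it is judged:
By the outcome, as a careful person would: the job done as asked, in the order asked, and still so for the second after the job is handed in, while the arm keeps its last pose, push and grip.
It also fails if it takes over 54 s, if anything falls off the work surface, if the arm or the gripper's body presses on something with over 40 N, if the wrist force passes 120 N, or if a joint passes its speed limit or range.

### The arm

A 6-joint arm with a two-finger parallel gripper is mounted at the origin on the work surface. World frame = base frame: x ahead of the robot, y to its left, z up, the work surface at z = 0. Lengths are in m, angles in rad, forces in N, time in s.
With the tool pointing down it reaches from about 0.325 to 0.875 m from the base axis. Payload 4.4 kg.
Tool frame: the origin (TCP) lies between the finger pads, 19 mm behind the fingertips; this is the grasp point; z points along the fingers, y is the line along which they close (so a half turn about z gives the same grasp; the last joint's range is limited). The gripper opens to 85 mm and grips with 20 to 120 N. Pads are 22 mm wide; open, the fingers measure 114 mm over their backs; the gripper's body (76 mm by 85 mm) begins 54 mm behind the grasp point. The pads swing forward as they close: fully open they stand 13 mm farther back than shut.
Start: joints at [1.121, 0.207, 1.542, -0, 1.393, -0.15], TCP at [0.169, 0.55, 0.25] pointing down, gripper open.
Joint ranges: [-2.73, 2.73], [-0.86, 2.22], [0.23, 2.46], [-1.11, 4.25], [0.08, 2.63], [-2.82, 2.82]. Speed limits (rad/s): [2.79, 2.79, 3.14, 3.14, 3.14, 3.14].

### API

Orientations are given as a 3x3 rotation matrix whose columns are the frame's x, y, z axes.
In Python, from bench import manip gives the robot as it stands.
- The arm moves only by the tool move_arm, never from a script. Its argument "motion" is a list of rows, each a list of 5 numbers: the shift along the tool's x, y, z in mm, then the turn about the tool's z in rad, then the opening, from 0 (shut) to 1 (fully open). In form: [[tx, ty, tz, roll, hand], ...]. A call has 1 to 5 rows; each row shifts and turns the commanded pose from where the row before left it, along the tool's axes as they then stand; what a row does not reach is not made up. A row lasts 1/12 s, in which the tool goes at most 41.7 mm and 7.16 degrees, less where a joint would pass 70% of its speed; a pose out of reach is approached as far as the arm can. A call is refused whole if a number of a shift passes 41.7 or a number of a turn 0.125, either way. A call with a gripper value outside its range is refused whole. The fingers move at their own pace and stop on an object; the grip force is fixed at half the most. Time passes only in rows, so rows that do not move let the fingers close. It gives the time, the measured TCP pose, the force, the opening and the grip force at its end, in the units of the state.
- manip.get_state(): the state, without advancing time (a new reading comes with each control period).
- manip.read_camera(name): name is "scene" or "top" or "wrist"; returns (picture, depth): 400x640x3 uint8, red, green, blue; 400x640 float32, m along the optical axis (not along the pixel's ray), 0 where there is no reading.
- manip.camera_params(name): a dict with "fx", "fy", "cx", "cy" (pixels), "D" ([k1, k2, p1, p2, k3] as OpenCV has them; the pictures are not rectified), "extrinsics" (4x4, takes a point from world to camera coordinates). Camera axes: x right, y down, z forward; pixel columns grow to the right and rows downward; lengths in m; the calibration is good to about 2 mm. A picture is of the moment at which its call begins: read the wrist's pose just before it. camera_params takes no time and is no camera call; for the wrist camera it gives the pose at the moment of the call.
- manip.hand_in(): hands the job in; it is judged then, once.
The state is a dict: "clock": time; "qpos": joint angles; "joint_vel": joint speeds; "joint_torque": joint torques, N m; "eef_pos": TCP position; "eef_rot": TCP orientation; "wrist_force": force on the tool from outside, world axes, zero at the start; "wrist_torque": the same for the moment, N m; "finger_gap": finger opening in m; "finger_force": force on a finger pad.
Only numpy, scipy, OpenCV 4.12 (cv2) and the standard library are available. Lean on these libraries where they do the work, as an engineer would, in place of code of your own. Each camera call takes 0.05 s, during which the arm holds its last target. There are 200 camera calls.

## Working session

There is one attempt and no reset: what is moved stays moved. The work goes in short steps, Python scripts to look and compute and a tool call to move; the robot and the scene stay as the last step left them, time stands still between calls to the robot, and variables do not carry over. Pictures are saved under pics/ and viewed, at most 13 in all, crops included, and the job is handed in when it is done.

Besides the shell and the picture viewer there is one more tool, called after "Call:" in YAML: its name, and indented under it one key for each argument. move_arm: Moves the arm, as the interface text tells. Its arguments: {"type":"object","properties":{"motion":{"type":"array"}},"required":["motion"]}

```bash
mkdir -p pics; ls
python3 - <<'E'
from bench import manip
import cv2,numpy as np
s=manip.get_state();print(s)
for n in("scene","top"):
    p,d=manip.read_camera(n);cv2.imwrite(f"pics/{n}0.png",p[...,::-1]);np.savez(f"{n}0.npz",p=p,d=d)
    c=manip.camera_params(n);print({k:np.round(v,4) for k,v in c.items()})
E
```

```text
pics
{'clock': 0.0, 'qpos': array([ 1.12147862e+00,  2.07462762e-01,  1.54296962e+00,  1.80654996e-06,
        1.39348768e+00, -1.50447262e-01]), 'joint_vel': array([-0.00042666, -0.00135411,  0.0011212 ,  0.00045891, -0.00021021,
        0.00021947]), 'joint_torque': array([ 6.36508139e-04, -3.83035719e+01, -2.91592759e+01, -2.95706041e-04,
        1.05431656e-02, -7.94368219e-06]), 'eef_pos': array([0.16896943, 0.54886172, 0.248794  ]), 'eef_rot': array([[-9.55669415e-01,  2.94440051e-01, -1.01251195e-03],
       [ 2.94441584e-01,  9.55667182e-01, -2.09562169e-03],
       [ 3.50589487e-04, -2.30084718e-03, -9.99997292e-01]]), 'wrist_force': array([ 0.37813107,  0.08006584, -0.47412784]), 'wrist_torque': array([-0.04771624, -0.03998689,  0.02260044]), 'finger_force': 0.0, 'finger_gap': 0.08568933240467778}
{'fx': np.float64(497.5705), 'fy': np.float64(497.5705), 'cx': np.float64(321.378), 'cy': np.float64(200.1247), 'D': array([-0.1512,  0.    ,  0.    ,  0.    ,  0.    ]), 'extrinsics': array([[ 0.6709,  0.7415,  0.0051, -0.4066],
       [ 0.5698, -0.511 , -0.6436, -0.2402],
       [-0.4746,  0.4347, -0.7653,  1.6823],
       [ 0.    ,  0.    ,  0.    ,  1.    ]])}
{'fx': np.float64(389.6195), 'fy': np.float64(389.6195), 'cx': np.float64(316.1374), 'cy': np.float64(204.9326), 'D': array([-0.0789,  0.    ,  0.    ,  0.    ,  0.    ]), 'extrinsics': array([[ 0.0083, -0.9997, -0.0214,  0.0625],
       [-0.9973, -0.0067, -0.0736,  0.5647],
       [ 0.0735,  0.022 , -0.9971,  1.1103],
       [ 0.    ,  0.    ,  0.    ,  1.    ]])}
```

View pics/top0.png

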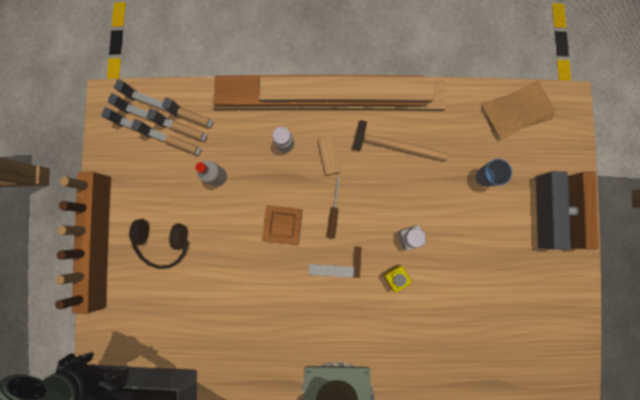

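View pics/scene0.png

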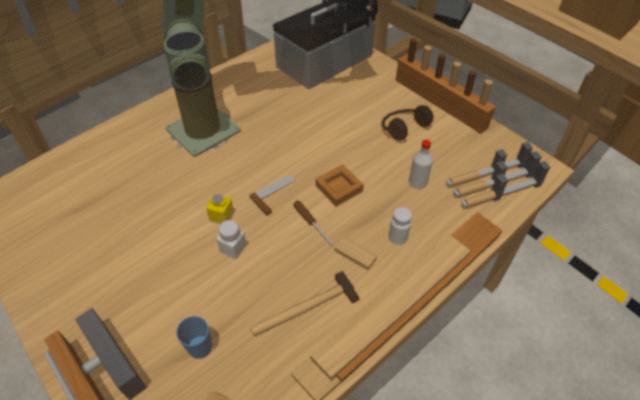

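The top view shows the square white jar at about (411,238), the cradle at (283,225), the yellow look-alike at (398,279) and the round jar at (282,139). In the scene view the jar is at (231,240) and the cradle at (340,184).

```bash
cat > h.py <<'E'
import numpy as np,cv2
from bench import manip
def cam(n):
    c=manip.camera_params(n);K=np.array([[c["fx"],0,c["cx"]],[0,c["fy"],c["cy"]],[0,0,1]]);return K,np.array(c["D"]),np.array(c["extrinsics"])
def ray(C,uv,z):
    "pixels -> world points on plane(s) z"
    K,D,E=C;uv=np.asarray(uv,float).reshape(-1,1,2)
    n=cv2.undistortPoints(uv,K,D).reshape(-1,2);d=np.c_[n,np.ones(len(n))]@E[:3,:3];o=-E[:3,:3].T@E[:3,3]
    return o+d*((z-o[2])/d[:,2])[:,None]
def depth_pts(C,d,m):
    "masked depth pixels -> world points"
    K,D,E=C;v,u=np.nonzero(m&(d>0));n=cv2.undistortPoints(np.c_[u,v].astype(float).reshape(-1,1,2),K,D).reshape(-1,2)
    P=np.c_[n,np.ones(len(n))]*d[v,u][:,None];return (P-E[:3,3])@E[:3,:3],np.c_[u,v]
def proj(C,P):
    K,D,E=C;r,_=cv2.Rodrigues(E[:3,:3]);return cv2.projectPoints(np.asarray(P,float).reshape(-1,3),r,E[:3,3],K,D)[0].reshape(-1,2)
E
python3 - <<'E'
from h import *
for n,rects in(("top",((390,220,435,260),(255,198,310,250),(380,262,415,296))),("scene",((210,215,255,260),(310,160,370,208),(200,190,238,225)))):
    z=np.load(f"{n}0.npz");C=cam(n)
    for (a,b,c,e) in rects:
        m=np.zeros(z["d"].shape,bool);m[b:e,a:c]=1
        P,uv=depth_pts(C,z["d"],m);k=P[:,2]>.02;P=P[k]
        print(n,(a,b),len(P),"zmax",np.percentile(P[:,2],[50,95,99]).round(4))
        for lo,hi in((.022,.045),(.055,.075),(.085,.11)):
            q=P[(P[:,2]>lo)&(P[:,2]<hi)]
            if len(q)>10: print("  z",lo,hi,len(q),"mean",q.mean(0).round(4),"min",q.min(0).round(3),"max",q.max(0).round(3),"rect",np.round(cv2.minAreaRect((q[:,:2]*1000).astype(np.float32)),1) if 0 else cv2.minAreaRect((q[:,:2]*1000).astype(np.float32)))
t=cv2.imread("pics/top0.png");s=cv2.imread("pics/scene0.png")
r=lambda i,a,b,w=60,h=60:cv2.resize(i[b:b+h,a:a+w],(390,290) if 0 else (300,300),interpolation=cv2.INTER_CUBIC)
cv2.imwrite("pics/crop1.png",np.vstack([np.hstack([r(t,382,210),r(t,253,195)]),np.hstack([r(s,202,207),r(s,310,153)])]))
E
```

```text
top (390, 220) 515 zmax [0.0933 0.0982 0.1001]
  z 0.022 0.045 34 mean [ 0.4736 -0.1801  0.0344] min [ 0.439 -0.214  0.023] max [ 0.508 -0.169  0.045] rect ((479.6412353515625, -184.04661560058594), (36.09220886230469, 74.00504302978516), 68.44585418701172)
  z 0.055 0.075 130 mean [ 0.4736 -0.1895  0.064 ] min [ 0.44  -0.239  0.055] max [ 0.507 -0.168  0.072] rect ((472.9466247558594, -203.54226684570312), (57.96751022338867, 58.36415100097656), 18.342416763305664)
  z 0.085 0.11 314 mean [ 0.4732 -0.2031  0.0953] min [ 0.447 -0.23   0.085] max [ 0.498 -0.177  0.101] rect ((472.3926696777344, -203.6796112060547), (51.383296966552734, 52.637733459472656), 0.2958686351776123)
top (255, 198) 846 zmax [0.0339 0.0373 0.0386]
  z 0.022 0.045 844 mean [0.5076 0.164  0.0336] min [0.451 0.107 0.022] max [0.562 0.221 0.04 ] rect ((507.7953186035156, 164.1060791015625), (104.76658630371094, 104.18004608154297), 83.96737670898438)
top (380, 262) 508 zmax [0.0663 0.0845 0.0868]
  z 0.022 0.045 40 mean [ 0.3689 -0.1421  0.0332] min [ 0.324 -0.167  0.022] max [ 0.394 -0.125  0.044] rect ((363.2526
[... 1434 characters left out ...]
3892974853516)
scene (200, 190) 603 zmax [0.0656 0.0969 0.1001]
  z 0.022 0.045 122 mean [ 0.3766 -0.1755  0.0339] min [ 0.346 -0.205  0.022] max [ 0.394 -0.133  0.045] rect ((375.59381103515625, -173.97198486328125), (73.90148162841797, 37.59650802612305), 71.20256805419922)
  z 0.055 0.075 221 mean [ 0.3702 -0.174   0.0651] min [ 0.325 -0.204  0.056] max [ 0.397 -0.132  0.074] rect ((360.15899658203125, -168.33363342285156), (57.147010803222656, 59.226749420166016), 29.536922454833984)
  z 0.085 0.11 90 mean [ 0.415  -0.1847  0.0928] min [ 0.344 -0.214  0.085] max [ 0.474 -0.15   0.102] rect ((406.4180603027344, -184.02978515625), (35.64399337768555, 132.14625549316406), 74.29145050048828)
```

View pics/crop1.png

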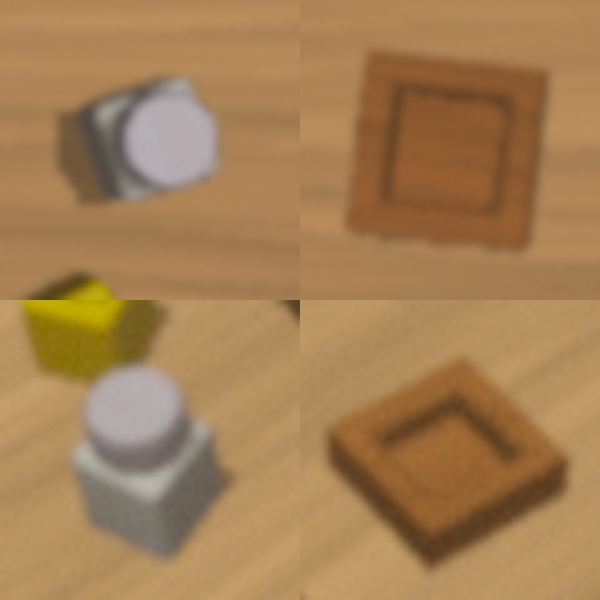

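The crops show the jar's lid and shoulder clearly, and the cradle's recess is empty. Top and scene depth agree: jar about (0.473, -0.206), yaw 18.4°, lid at 0.097; cradle about (0.508, 0.163), yaw -6.1°, top at 0.034. The rows can't tilt the tool, so I plan to tip the jar by pivoting it between the pads against the edge of the fixed cradle. First I turn the tool and move over the jar.

Call:
move_arm:
  motion:
    - [0,0,0,0.119,1]
    - [0,0,0,0.119,1]
    - [0,0,0,0.119,1]
    - [0,0,0,0.119,1]
    - [0,0,0,0.119,1]

```text
clock: 0.52
eef_pos: [0.1691, 0.5491, 0.2493]
eef_rot: [[-0.622, 0.783, -0.001], [0.783, 0.622, -0.001], [-0.001, -0.001, -1.0]]
wrist_force: [0.0, 0.6, 0.3]
finger_gap: 0.0855
finger_force: 0.0
```

Call:
move_arm:
  motion:
    - [0,0,0,0.119,1]
    - [0,0,0,0.119,1]
    - [0,0,0,0.119,1]
    - [-40.6,2.5,0,0,1]
    - [-40.6,2.5,0,0,1]

```text
clock: 0.93
eef_pos: [0.1991, 0.4738, 0.2488]
eef_rot: [[-0.318, 0.948, -0.001], [0.948, 0.318, -0.002], [-0.001, -0.001, -1.0]]
wrist_force: [0.6, -0.7, 1.7]
finger_gap: 0.0855
finger_force: 0.0
```

Call:
move_arm:
  motion:
    - [-40.6,2.5,0,0,1]
    - [-40.6,2.5,0,0,1]
    - [-40.6,2.5,0,0,1]
    - [-40.6,2.5,0,0,1]
    - [-40.6,2.5,0,0,1]

```text
clock: 1.35
eef_pos: [0.2751, 0.2833, 0.2495]
eef_rot: [[-0.316, 0.949, -0.0], [0.949, 0.316, -0.0], [-0.0, -0.0, -1.0]]
wrist_force: [1.3, -1.1, 0.1]
finger_gap: 0.0851
finger_force: 0.0
```

Call:
move_arm:
  motion:
    - [-40.6,2.5,0,0,1]
    - [-40.6,2.5,0,0,1]
    - [-40.6,2.5,0,0,1]
    - [-40.6,2.5,0,0,1]
    - [-40.6,2.5,0,0,1]

```text
clock: 1.77
eef_pos: [0.3509, 0.0946, 0.2499]
eef_rot: [[-0.315, 0.949, 0.0], [0.949, 0.315, 0.0], [-0.0, 0.001, -1.0]]
wrist_force: [0.8, 0.6, -0.1]
finger_gap: 0.0854
finger_force: 0.0
```

Call:
move_arm:
  motion:
    - [-40.6,2.5,0,0,1]
    - [-40.6,2.5,0,0,1]
    - [-40.6,2.5,0,0,1]
    - [-40.6,2.5,0,0,1]
    - [-40.6,2.5,0,0,1]

```text
clock: 2.18
eef_pos: [0.4267, -0.0943, 0.2497]
eef_rot: [[-0.314, 0.95, -0.0], [0.95, 0.314, 0.0], [0.0, -0.0, -1.0]]
wrist_force: [0.4, 0.3, 0.1]
finger_gap: 0.0854
finger_force: 0.0
```

Call:
move_arm:
  motion:
    - [-40.6,2.5,0,0,1]
    - [-40.6,2.5,0,0,1]
    - [-40.6,2.5,0,0,1]
    - [0,0,0,0,1]

```text
clock: 2.52
eef_pos: [0.4738, -0.2119, 0.2492]
eef_rot: [[-0.309, 0.951, 0.001], [0.951, 0.309, -0.003], [-0.003, -0.0, -1.0]]
wrist_force: [-1.6, 0.3, -0.2]
finger_gap: 0.0851
finger_force: 0.0
```

```bash
cat >> h.py <<'E'
def st():
    s=manip.get_state();R=s["eef_rot"];p=s["eef_pos"];psi=np.degrees(np.arctan2(R[1,1],R[0,1]))
    print("t %.2f"%s["clock"],"p",p.round(4),"psi %.2f"%psi,"tilt",R[:2,2].round(4),"q",s["qpos"].round(2),"F",s["wrist_force"].round(1),"M",s["wrist_torque"].round(2),"gap %.4f"%s["finger_gap"],"ff %.1f"%s["finger_force"]);return s
def go(s,t):
    "shift in tool axes, mm, to world point t"
    print("shift",((np.array(t)-s["eef_pos"])@s["eef_rot"]*1000).round(1))
def look(n,f):
    C=cam(n);p,d=manip.read_camera(n);cv2.imwrite(f"pics/{f}.png",p[...,::-1]);np.savez(f+".npz",p=p,d=d);return C,p,d
def rect(P,lo,hi,c,r):
    q=P[(P[:,2]>lo)&(P[:,2]<hi)&(np.hypot(*(P[:,:2]-c).T)<r)]
    return len(q),q.mean(0).round(4),cv2.minAreaRect((q[:,:2]*1000).astype(np.float32))
E
python3 - <<'E'
from h import *
s=st();C,p,d=look("wrist","w1")
P,_=depth_pts(C,d,d>0);c=np.array([.473,-.206])
print(rect(P,.09,.11,c,.06));print(rect(P,.055,.075,c,.06));print(rect(P,.01,.11,c,.06))
E
```

```text
t 2.52 p [ 0.4738 -0.2119  0.2492] psi 18.02 tilt [ 0.0007 -0.0032] q [-0.59  0.09  1.68 -0.    1.37 -0.9 ] F [-1.6  0.3 -0.2] M [ 0.01 -0.01  0.02] gap 0.0851 ff 0.0
(2420, array([ 0.4729, -0.2072,  0.0962]), ((472.9180603027344, -208.27296447753906), (53.34309387207031, 51.29460525512695), 18.958824157714844))
(702, array([ 0.4681, -0.1914,  0.0644]), ((473.2278747558594, -208.0906982421875), (57.82884216308594, 56.323570251464844), 19.553913116455078))
(3493, array([ 0.4711, -0.2016,  0.085 ]), ((473.2041320800781, -208.02381896972656), (57.82884216308594, 56.465518951416016), 19.553913116455078))
```

View pics/w1.png

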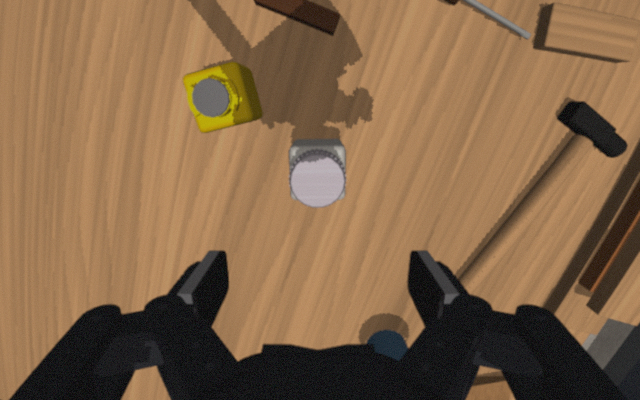

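The wrist view shows the jar centred at about (318,175), aligned with the fingers, and the yellow look-alike clear at (222,97). Jar at (0.473, -0.2075). I'm going down and checking before closing.

Call:
move_arm:
  motion:
    - [0,0,35,0,1]
    - [0,0,35,0,1]
    - [0,0,0,0,1]
    - [0,0,0,0,1]

```text
clock: 2.9
eef_pos: [0.47, -0.2033, 0.1779]
eef_rot: [[-0.315, 0.949, -0.006], [0.949, 0.315, 0.004], [0.005, -0.004, -1.0]]
wrist_force: [0.7, -0.1, -0.6]
finger_gap: 0.0855
finger_force: 0.0
```

Run:
```python
from h import *
s=st();go(s,[.4731,-.2077,.054])
```

```text
t 2.90 p [ 0.47   -0.2033  0.1779] psi 18.39 tilt [-0.0056  0.0039] q [-0.58  0.15  1.76  0.    1.23 -0.9 ] F [ 0.7 -0.1 -0.6] M [ 0.05 -0.   -0.01] gap 0.0855 ff 0.0
shift [ -5.8   2.  123.9]
```

Call:
move_arm:
  motion:
    - [-3,0,30,0,1]
    - [0,0,30,0,1]
    - [0,0,30,0,1]
    - [0,0,30,0,1]
    - [0,0,0,0,1]

```text
clock: 3.32
eef_pos: [0.4704, -0.206, 0.0569]
eef_rot: [[-0.315, 0.949, -0.007], [0.949, 0.315, 0.005], [0.007, -0.005, -1.0]]
wrist_force: [-2.1, 1.0, -0.7]
finger_gap: 0.0853
finger_force: 0.0
```

Call:
move_arm:
  motion:
    - [0,0,0,0,1]
    - [0,0,0,0,1]
    - [0,0,0,0,1]

```text
clock: 3.57
eef_pos: [0.4756, -0.2097, 0.0633]
eef_rot: [[-0.315, 0.949, 0.005], [0.949, 0.315, -0.003], [-0.005, 0.004, -1.0]]
wrist_force: [-0.3, 0.6, 0.1]
finger_gap: 0.0856
finger_force: 0.0
```

Run:
```python
from h import *
s=st();go(s,[.4731,-.2077,.054])
```

```text
t 3.57 p [ 0.4756 -0.2097  0.0633] psi 18.36 tilt [ 0.0053 -0.0035] q [-0.58  0.32  1.83  0.    0.98 -0.9 ] F [-0.3  0.6  0.1] M [ 0.04 -0.03 -0.01] gap 0.0856 ff 0.0
shift [ 2.7 -1.7  9.3]
```

Call:
move_arm:
  motion:
    - [0,0,6,0,1]
    - [0,0,0,0,1]
    - [0,0,0,0,0]
    - [0,0,0,0,0]
    - [0,0,0,0,0]

```text
clock: 3.98
eef_pos: [0.4727, -0.2087, 0.0547]
eef_rot: [[-0.315, 0.949, -0.001], [0.949, 0.315, -0.001], [-0.0, -0.001, -1.0]]
wrist_force: [-2.7, 0.0, 3.7]
finger_gap: 0.0566
finger_force: 61.4
```

Call:
move_arm:
  motion:
    - [0,0,0,0,0]
    - [0,0,0,0,0]
    - [0,0,0,0,0]
    - [0,0,0,0,0]

```text
clock: 4.32
eef_pos: [0.4727, -0.2087, 0.0547]
eef_rot: [[-0.315, 0.949, -0.001], [0.949, 0.315, -0.0], [0.0, -0.001, -1.0]]
wrist_force: [-4.1, -0.6, 5.4]
finger_gap: 0.057
finger_force: 61.9
```

Run:
```python
from h import *
s=st()
```

```text
t 4.32 p [ 0.4727 -0.2087  0.0547] psi 18.35 tilt [-0.0011 -0.0004] q [-0.58  0.34  1.83 -0.    0.97 -0.9 ] F [-4.1 -0.6  5.4] M [-0.1   0.47 -0.01] gap 0.0570 ff 61.9
```

Call:
move_arm:
  motion:
    - [0,0,-15,0,0]
    - [0,0,-30,0,0]
    - [0,0,-30,0.107,0]
    - [0,0,-25,0.107,0]
    - [0,0,0,0.107,0]

```text
clock: 4.73
eef_pos: [0.4759, -0.2101, 0.1589]
eef_rot: [[0.006, 1.0, 0.008], [1.0, -0.006, -0.005], [-0.005, 0.008, -1.0]]
wrist_force: [2.1, -1.5, -4.8]
finger_gap: 0.0573
finger_force: 62.4
```

Call:
move_arm:
  motion:
    - [0,0,0,0.107,0]
    - [20,0,0,0,0]
    - [35,-1,0,0,0]
    - [35,-1,0,0,0]
    - [35,-1,0,0,0]

```text
clock: 5.15
eef_pos: [0.482, -0.0823, 0.1524]
eef_rot: [[0.11, 0.994, -0.003], [0.994, -0.11, 0.001], [0.001, -0.003, -1.0]]
wrist_force: [1.3, -0.1, -5.3]
finger_gap: 0.0569
finger_force: 62.1
```

Call:
move_arm:
  motion:
    - [35,-1,0,0,0]
    - [35,-1,0,0,0]
    - [35,0,0,0,0]
    - [30,0,0,0,0]
    - [20,0,0,0,0]

```text
clock: 5.57
eef_pos: [0.4965, 0.0735, 0.1524]
eef_rot: [[0.106, 0.994, -0.004], [0.994, -0.106, 0.001], [0.001, -0.004, -1.0]]
wrist_force: [-0.1, -0.8, -5.7]
finger_gap: 0.0573
finger_force: 62.1
```

Call:
move_arm:
  motion:
    - [0,0,0,0,0]
    - [0,0,0,0,0]
    - [0,0,0,0,0]
    - [0,0,0,0,0]
    - [0,0,0,0,0]

```text
clock: 5.98
eef_pos: [0.498, 0.0695, 0.1536]
eef_rot: [[0.109, 0.994, -0.001], [0.994, -0.109, -0.0], [-0.0, -0.001, -1.0]]
wrist_force: [-0.7, -1.0, -5.2]
finger_gap: 0.0568
finger_force: 62.1
```

Run:
```python
from h import *
s=st();C,p,d=look("wrist","w2")
P,_=depth_pts(C,d,d>0);c=np.array([.5076,.1625])
print(rect(P,.028,.040,c,.085));print(rect(P,.004,.016,c,.035))
```

```text
t 5.98 p [0.498  0.0695 0.1536] psi -6.28 tilt [-0.0009 -0.0002] q [-0.03  0.16  1.81 -0.    1.17  0.08] F [-0.7 -1.  -5.2] M [ 0.01  0.06 -0.04] gap 0.0568 ff 62.1
(13130, array([0.508 , 0.1643, 0.0337]), ((507.56915283203125, 160.83062744140625), (104.65377044677734, 104.861328125), 83.76667022705078))
(5828, array([0.5078, 0.1628, 0.0101]), ((507.81036376953125, 161.11300659179688), (64.63417053222656, 64.2489242553711), 84.09464263916016))
```

View pics/w2.png

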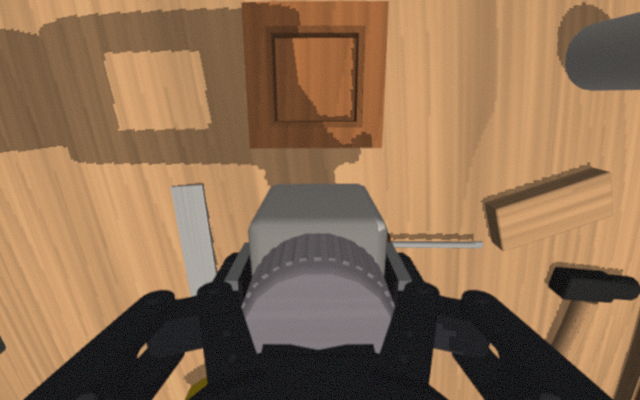

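The wrist view shows the jar held straight in the grip and the cradle at (317,75), measured at (0.508, 0.161), yaw -6.1°. The screwdriver lies behind the jar. I'm lowering next to the cradle's edge and tipping the jar against it slowly.

Call:
move_arm:
  motion:
    - [6,0,20,0,0]
    - [0,0,34,0,0]
    - [0,0,20,0,0]
    - [0,0,0,0,0]
    - [0,0,0,0,0]

```text
clock: 6.45
eef_pos: [0.4977, 0.076, 0.0789]
eef_rot: [[0.109, 0.994, -0.004], [0.994, -0.109, 0.0], [-0.0, -0.004, -1.0]]
wrist_force: [0.2, 1.0, -4.7]
finger_gap: 0.0571
finger_force: 62.5
```

Call:
move_arm:
  motion:
    - [3,0,0,0,0]
    - [4,0,0,0,0]
    - [4,0,0,0,0]
    - [4,0,0,0,0]
    - [0,0,0,0,0]

```text
clock: 6.87
eef_pos: [0.5021, 0.0864, 0.0831]
eef_rot: [[0.104, 0.995, 0.002], [0.994, -0.104, -0.012], [-0.011, 0.003, -1.0]]
wrist_force: [-4.1, -17.3, 1.8]
finger_gap: 0.0565
finger_force: 63.4
```

Run:
```python
from h import *
s=st();C,p,d=look("wrist","w3")
```

```text
t 6.87 p [0.5021 0.0864 0.0831] psi -5.99 tilt [ 0.0021 -0.0116] q [ 0.01  0.28  1.84 -0.01  1.02  0.12] F [ -4.1 -17.3   1.8] M [-3.43  0.85  0.01] gap 0.0565 ff 63.4
```

View pics/w3.png

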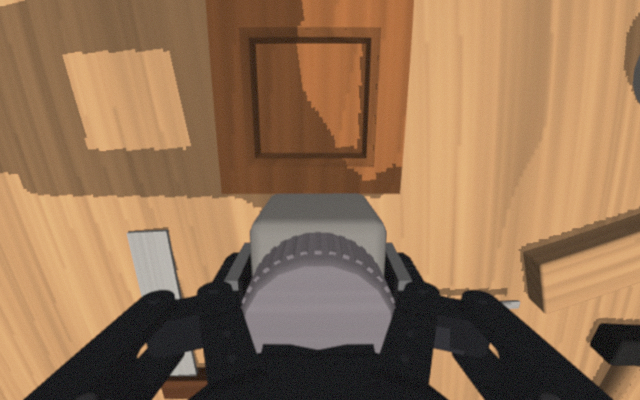

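The jar is touching the cradle edge (17 N) with the pads still holding; jar face at row 195. I'll keep pushing gently.

Call:
move_arm:
  motion:
    - [4,0,0,0,0]
    - [4,0,0,0,0]
    - [0,0,0,0,0]

```text
clock: 7.17
eef_pos: [0.5035, 0.0946, 0.0837]
eef_rot: [[0.105, 0.994, 0.003], [0.994, -0.105, -0.011], [-0.01, 0.004, -1.0]]
wrist_force: [-5.0, -16.1, 4.2]
finger_gap: 0.057
finger_force: 63.0
```

Run:
```python
from h import *
s=st();C,p,d=look("wrist","w4")
a=np.load("w3.npz")["d"]
for v in(205,225,240,270,300,330): print(v,a[v,318].round(4),d[v,318].round(4))
P,uv=depth_pts(C,d,d>0);k=(uv[:,0]>275)&(uv[:,0]<360)&(uv[:,1]>255)&(uv[:,1]<340);q=P[k];q=q[::7]
n=np.linalg.svd(q-q.mean(0))[2][2];print("lid normal tilt",np.degrees(np.arccos(abs(n[2]))),n)
```

```text
t 7.17 p [0.5035 0.0946 0.0837] psi -6.02 tilt [ 0.0033 -0.0106] q [ 0.02  0.28  1.83 -0.01  1.02  0.13] F [ -5.  -16.1   4.2] M [-3.12  0.91  0.07] gap 0.0570 ff 63.0
205 0.1508 0.1828
225 0.1265 0.1304
240 0.1083 0.1056
270 0.0954 0.0979
300 0.0971 0.0988
330 0.1007 0.1001
lid normal tilt 12.64201255651103 [0.01974825 0.21796599 0.97575654]
```

The jar is pivoting in the pads as planned (about 15° so far, 16 N). I'll continue.

Call:
move_arm:
  motion:
    - [4,0,0,0,0]
    - [4,0,0,0,0]
    - [4,0,0,0,0]
    - [4,0,0,0,0]
    - [0,0,0,0,0]

```text
clock: 7.63
eef_pos: [0.5057, 0.1115, 0.0842]
eef_rot: [[0.105, 0.994, 0.005], [0.994, -0.105, -0.009], [-0.008, 0.006, -1.0]]
wrist_force: [-4.4, -13.4, 5.5]
finger_gap: 0.0569
finger_force: 61.4
```

```bash
cat >> h.py <<'E'
def lidtilt(f,n="wrist"):
    C,p,d=look(n,f);P,uv=depth_pts(C,d,d>0);k=(uv[:,0]>285)&(uv[:,0]<350)&(uv[:,1]>180)&(d[uv[:,1],uv[:,0]]<.125)&(uv[:,1]<345);q=P[k]
    best=0
    rng=np.random.default_rng(0)
    for _ in range(300):
        a,b,c=q[rng.choice(len(q),3)];m=np.cross(b-a,c-a);m/=np.linalg.norm(m)+1e-12;i=abs((q-a)@m)<.0012
        if i.sum()>best: best=i.sum();I=i
    n=np.linalg.svd(q[I][::5]-q[I].mean(0))[2][2];n*=np.sign(n[2]);print("lid plane",best,len(q),"tilt %.1f"%np.degrees(np.arccos(n[2])),n.round(3),q[I].mean(0).round(3))
E
python3 - <<'E'
from h import *
s=st();lidtilt("w5")
E
```

```text
t 7.63 p [0.5057 0.1115 0.0842] psi -6.05 tilt [ 0.0047 -0.0086] q [ 0.05  0.29  1.82 -0.01  1.03  0.17] F [ -4.4 -13.4   5.5] M [-2.76  0.79  0.  ] gap 0.0569 ff 61.4
lid plane 6346 7028 tilt 25.9 [0.038 0.434 0.9  ] [0.509 0.127 0.12 ]
```

View pics/w5.png

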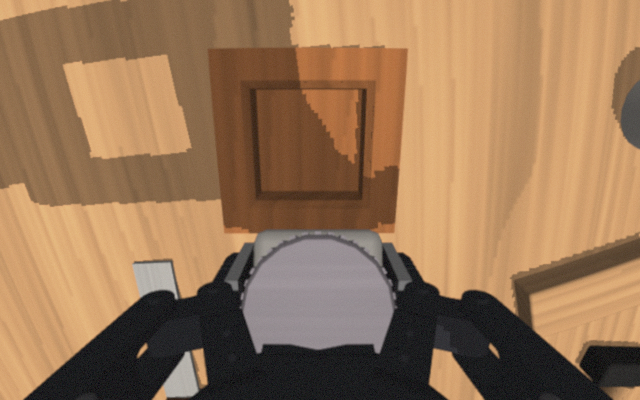

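The jar is tipped about 26° by its lid plane, with the lid at (318,300). I'll push on, and check the tilt estimate against the upright frame.

Call:
move_arm:
  motion:
    - [5,0,0,0,0]
    - [5,0,0,0,0]
    - [5,0,0,0,0]
    - [0,0,0,0,0]

```text
clock: 8.02
eef_pos: [0.5072, 0.1272, 0.0829]
eef_rot: [[0.106, 0.994, 0.005], [0.994, -0.106, -0.007], [-0.007, 0.006, -1.0]]
wrist_force: [-0.8, -11.4, -1.4]
finger_gap: 0.0572
finger_force: 61.0
```

Run:
```python
from h import *
s=st();lidtilt("w6")
# upright check w2 in camera-relative terms
K,D,E=cam("wrist")
for f in("w2","w5","w6"):
    d=np.load(f+".npz")["d"];P,uv=depth_pts((K,D,E),d,d>0);k=(uv[:,0]>290)&(uv[:,0]<345)&(uv[:,1]>295)&(uv[:,1]<340);q=P[k]
    n=np.linalg.svd(q[::5]-q.mean(0))[2][2];n*=np.sign(n[2]);print(f,n.round(3),np.degrees(np.arccos(n[2])).round(1))
```

```text
t 8.02 p [0.5072 0.1272 0.0829] psi -6.06 tilt [ 0.0049 -0.0071] q [ 0.08  0.3   1.81 -0.01  1.03  0.19] F [ -0.8 -11.4  -1.4] M [-2.15  0.19 -0.  ] gap 0.0572 ff 61.0
lid plane 7001 7600 tilt 38.5 [0.057 0.619 0.783] [0.51  0.143 0.117]
w2 [-0.001 -0.006  1.   ] 0.3
w5 [0.026 0.421 0.907] 25.0
w6 [0.065 0.627 0.777] 39.0
```

```bash
cat >> h.py <<'E'
def lidoff(f,tcp,n,R):
    "lid-top points: offset of lid disc centre from tcp along tool x (tilted) and jar axis"
    d=np.load(f+".npz")["d"];P,uv=depth_pts(cam("wrist"),d,(d>0)&(d<.2));k=(uv[:,0]>300)&(uv[:,0]<335);P=P[k]-tcp
    ax=np.array(n)/np.linalg.norm(n);h=P@ax;top=np.median(h[(h>.03)&(h<.05)]);l=np.cross(R[:,1],ax);l*=np.sign(l@R[:,0])
    lat=(P@l)[abs(h-top)<.002];print(f,"lid top above tcp %.4f"%top,"front edge lat %.4f"%np.percentile(lat,99.5),"-> centre %.4f"%(np.percentile(lat,99.5)-.0265))
E
python3 - <<'E'
from h import *
s=manip.get_state();lidoff("w6",s["eef_pos"],[.057,.619,.783],s["eef_rot"])
lidoff("w2",s["eef_pos"],[-.001,-.006,1],s["eef_rot"])
z=np.load("w6.npz")
C=cam("wrist");P,uv=depth_pts(C,z["d"],z["d"]>0)
print(rect(P,.028,.042,np.array([.5078,.1612]),.085))
E
```

```text
w6 lid top above tcp 0.0366 front edge lat 0.0124 -> centre -0.0141
w2 lid top above tcp 0.0414 front edge lat 0.0267 -> centre 0.0002
(17114, array([0.5084, 0.1764, 0.0337]), ((507.5793762207031, 161.11941528320312), (103.54460144042969, 104.91801452636719), 83.920166015625))
```

The jar has also slid 14 mm back in the pads, and the pads still have full cover. It needs a few more degrees, so I push forward and slightly down.

Call:
move_arm:
  motion:
    - [3,0,2,0,0]
    - [3,0,2,0,0]
    - [1,0,2,0,0]
    - [0,0,0,0,0]

```text
clock: 8.4
eef_pos: [0.5087, 0.1353, 0.0788]
eef_rot: [[0.106, 0.994, 0.006], [0.994, -0.106, -0.005], [-0.004, 0.007, -1.0]]
wrist_force: [-4.0, -7.0, 7.4]
finger_gap: 0.057
finger_force: 63.8
```

Run:
```python
from h import *
s=st();lidtilt("w7");lidoff("w7",s["eef_pos"],[.07,.70,.71],s["eef_rot"])
```

```text
t 8.40 p [0.5087 0.1353 0.0788] psi -6.10 tilt [ 0.0061 -0.0046] q [ 0.1   0.31  1.8  -0.01  1.02  0.21] F [-4.  -7.   7.4] M [-1.79  0.81 -0.07] gap 0.0570 ff 63.8
lid plane 7430 7899 tilt 46.9 [0.069 0.726 0.684] [0.512 0.152 0.112]
w7 lid top above tcp 0.0358 front edge lat 0.1493 -> centre 0.1228
```

Tilt is 47°. I'll lift it clear in that attitude and carry it over the cradle to the far side. There I'll hook the bottom corner on the opposite edge and draw back to bring the jar upright.

Call:
move_arm:
  motion:
    - [0,0,-20,0,0]
    - [0,0,-30,0,0]
    - [0,0,-20,0,0]
    - [0,0,0,0,0]
    - [20,0,0,0,0]

```text
clock: 8.87
eef_pos: [0.5103, 0.1553, 0.1473]
eef_rot: [[0.111, 0.994, 0.007], [0.994, -0.111, -0.001], [-0.0, 0.007, -1.0]]
wrist_force: [-0.4, 0.1, -6.1]
finger_gap: 0.057
finger_force: 65.0
```

Call:
move_arm:
  motion:
    - [30,0,0,0,0]
    - [30,0,0,0,0]
    - [25,0,0,0,0]
    - [15,0,0,0,0]
    - [0,0,0,0,0]

```text
clock: 9.28
eef_pos: [0.5187, 0.2597, 0.1441]
eef_rot: [[0.105, 0.995, 0.001], [0.995, -0.105, 0.002], [0.002, 0.001, -1.0]]
wrist_force: [0.8, -0.5, -5.1]
finger_gap: 0.0569
finger_force: 64.9
```

Call:
move_arm:
  motion:
    - [0,0,0,0,0]
    - [0,0,0,0,0]
    - [0,0,0,0,0]

```text
clock: 9.53
eef_pos: [0.5183, 0.2553, 0.1436]
eef_rot: [[0.109, 0.994, -0.001], [0.994, -0.109, -0.001], [-0.001, -0.001, -1.0]]
wrist_force: [-0.9, -0.0, -5.3]
finger_gap: 0.0569
finger_force: 64.9
```

```bash
cat >> h.py <<'E'
def jar(f,s):
    "tilt of the lid plane about tool y, lid height and lateral offset from tcp"
    C,p,d=look("wrist",f);P,uv=depth_pts(C,d,(d>0)&(d<.16));P=P-s["eef_pos"];R=s["eef_rot"]
    k=(abs(P@R[:,1])<.01);x=(P@R[:,0])[k];z=-(P@R[:,2])[k];best=0;q=np.c_[x,z];rng=np.random.default_rng(1)
    for _ in range(400):
        a,b=q[rng.choice(len(q),2)];m=np.array([-(b-a)[1],(b-a)[0]]);l=np.linalg.norm(m)
        if l<.004: continue
        i=abs((q-a)@(m/l))<.0012
        if i.sum()>best: best=i.sum();I=i
    g=q[I];n=np.linalg.svd(g-g.mean(0))[2][1];n*=np.sign(n[1]);l=np.array([n[1],-n[0]])
    print("tilt %.1f"%np.degrees(np.arctan2(n[0],n[1])),"lid h %.4f"%np.median(g@n),"lat %.4f"%(np.percentile(g@l,99)-.0268),best,len(q))
E
python3 - <<'E'
from h import *
s=st();jar("w8",s);c=np.array([.5078,.1612,0]);u=np.array([.106,.994,0]);print("u",(s["eef_pos"]-c)@u)
E
```

```text
t 9.53 p [0.5183 0.2553 0.1436] psi -6.25 tilt [-0.0007 -0.0008] q [ 0.31  0.32  1.63 -0.    1.19  0.42] F [-0.9 -0.  -5.3] M [ 0.1  -0.01 -0.  ] gap 0.0569 ff 64.9
tilt 45.7 lid h 0.0355 lat -0.0173 7006 11985
u 0.09468918885640969
```

View pics/w8.png

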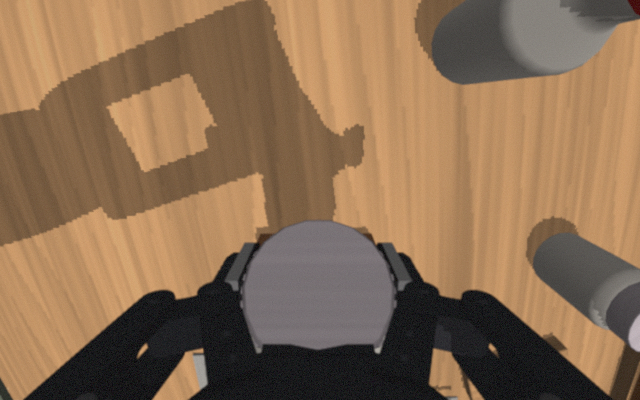

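The wrist view shows the jar in the air, tipped about 46°, lid at (318,300), with the glue bottle and round jar well clear on the right. I'm lowering so its bottom corner sits just below the far edge, then drawing back.

Call:
move_arm:
  motion:
    - [0,0,25,0,0]
    - [0,0,25,0,0]
    - [0,0,12.5,0,0]
    - [0,0,0,0,0]
    - [0,0,0,0,0]

```text
clock: 10.0
eef_pos: [0.5182, 0.2558, 0.0812]
eef_rot: [[0.108, 0.994, -0.001], [0.994, -0.108, -0.001], [-0.001, -0.001, -1.0]]
wrist_force: [-0.3, -0.3, -5.5]
finger_gap: 0.0567
finger_force: 65.0
```

Call:
move_arm:
  motion:
    - [-4,0,0,0,0]
    - [-4,0,0,0,0]
    - [-4,0,-1,0,0]
    - [-4,0,-2,0,0]
    - [0,0,0,0,0]

```text
clock: 10.42
eef_pos: [0.518, 0.2404, 0.0865]
eef_rot: [[0.108, 0.994, 0.003], [0.994, -0.108, 0.0], [0.001, 0.003, -1.0]]
wrist_force: [0.3, -0.6, -5.4]
finger_gap: 0.0565
finger_force: 65.2
```

Run:
```python
from h import *
s=st();jar("w9",s);c=np.array([.5078,.1612,0]);u=np.array([.106,.994,0]);print("u",(s["eef_pos"]-c)@u)
```

```text
t 10.42 p [0.518  0.2404 0.0865] psi -6.18 tilt [0.0034 0.0004] q [ 0.28  0.38  1.69 -0.    1.07  0.39] F [ 0.3 -0.6 -5.4] M [ 0.07  0.01 -0.04] gap 0.0565 ff 65.2
tilt 46.2 lid h 0.0354 lat -0.0175 7034 12004
u 0.07975569608114479
```

The corner passed just over the top without contact. I'll back off, go deeper and retry.

Call:
move_arm:
  motion:
    - [18,0,0,0,0]
    - [0,0,8,0,0]
    - [0,0,0,0,0]
    - [0,0,0,0,0]
    - [0,0,0,0,0]

```text
clock: 10.88
eef_pos: [0.518, 0.2577, 0.0759]
eef_rot: [[0.108, 0.994, -0.002], [0.994, -0.108, -0.001], [-0.001, -0.001, -1.0]]
wrist_force: [-0.5, 0.2, -5.1]
finger_gap: 0.0568
finger_force: 64.7
```

Call:
move_arm:
  motion:
    - [-4,0,0,0,0]
    - [-4,0,0,0,0]
    - [-4,0,0,0,0]
    - [-3,0,0,0,0]
    - [0,0,0,0,0]

```text
clock: 11.3
eef_pos: [0.5188, 0.251, 0.0802]
eef_rot: [[0.111, 0.994, 0.006], [0.994, -0.111, 0.017], [0.017, 0.004, -1.0]]
wrist_force: [-3.3, 20.6, 2.7]
finger_gap: 0.0568
finger_force: 65.2
```

Run:
```python
from h import *
s=st();jar("w10",s);c=np.array([.5078,.1612,0]);u=np.array([.106,.994,0]);print("u",(s["eef_pos"]-c)@u)
```

```text
t 11.30 p [0.5188 0.251  0.0802] psi -6.40 tilt [0.0056 0.0165] q [0.29 0.4  1.68 0.02 1.05 0.4 ] F [-3.3 20.6  2.7] M [ 4.04  0.68 -0.07] gap 0.0568 ff 65.2
tilt 43.8 lid h 0.0359 lat -0.0168 7020 11946
u 0.09040201159476909
```

Call:
move_arm:
  motion:
    - [-4,0,0,0,0]
    - [-4,0,-1,0,0]
    - [-4,0,-1,0,0]
    - [0,0,0,0,0]

```text
clock: 11.68
eef_pos: [0.5178, 0.2403, 0.085]
eef_rot: [[0.111, 0.994, 0.006], [0.994, -0.111, 0.018], [0.019, 0.004, -1.0]]
wrist_force: [-8.6, 22.0, 18.3]
finger_gap: 0.0572
finger_force: 67.9
```

Run:
```python
from h import *
s=st();jar("w11",s);c=np.array([.5078,.1612,0]);u=np.array([.106,.994,0]);print("u",(s["eef_pos"]-c)@u)
```

```text
t 11.68 p [0.5178 0.2403 0.085 ] psi -6.37 tilt [0.0063 0.0182] q [0.27 0.38 1.7  0.02 1.06 0.38] F [-8.6 22.  18.3] M [ 4.23  1.69 -0.17] gap 0.0572 ff 67.9
tilt 35.0 lid h 0.0380 lat -0.0143 6662 11774
u 0.0797147656186952
```

Call:
move_arm:
  motion:
    - [-4,0,-1,0,0]
    - [-4,0,-1,0,0]
    - [-4,0,-1,0,0]
    - [0,0,0,0,0]

```text
clock: 12.07
eef_pos: [0.5166, 0.2266, 0.0887]
eef_rot: [[0.11, 0.994, 0.006], [0.994, -0.11, 0.014], [0.015, 0.004, -1.0]]
wrist_force: [-10.7, 16.4, 21.5]
finger_gap: 0.0571
finger_force: 69.6
```

Run:
```python
from h import *
s=st();jar("w12",s);c=np.array([.5078,.1612,0]);u=np.array([.106,.994,0]);print("u",(s["eef_pos"]-c)@u)
```

```text
t 12.07 p [0.5166 0.2266 0.0887] psi -6.31 tilt [0.006  0.0142] q [0.25 0.36 1.71 0.01 1.06 0.36] F [-10.7  16.4  21.5] M [ 3.21  2.09 -0.12] gap 0.0571 ff 69.6
tilt 23.3 lid h 0.0399 lat -0.0112 6026 11577
u 0.06589507526984541
```

Call:
move_arm:
  motion:
    - [-4,0,-1,0,0]
    - [-4,0,-1,0,0]
    - [-4,0,-1,0,0]
    - [0,0,0,0,0]

```text
clock: 12.45
eef_pos: [0.5153, 0.2124, 0.09]
eef_rot: [[0.109, 0.994, 0.006], [0.994, -0.109, 0.01], [0.011, 0.005, -1.0]]
wrist_force: [-6.0, 12.1, 15.5]
finger_gap: 0.0567
finger_force: 71.3
```

Run:
```python
from h import *
s=st();jar("w13",s);c=np.array([.5078,.1612,0]);u=np.array([.106,.994,0]);print("u",(s["eef_pos"]-c)@u)
```

```text
t 12.45 p [0.5153 0.2124 0.09  ] psi -6.27 tilt [0.0058 0.0103] q [0.23 0.35 1.72 0.01 1.06 0.34] F [-6.  12.1 15.5] M [2.4  1.33 0.06] gap 0.0567 ff 71.3
tilt 12.6 lid h 0.0413 lat -0.0083 5209 12105
u 0.05168343207609626
```

Call:
move_arm:
  motion:
    - [-4,0,0,0,0]
    - [-4,0,0,0,0]
    - [-4,0,0,0,0]
    - [0,0,0,0,0]

```text
clock: 12.83
eef_pos: [0.5157, 0.2006, 0.0902]
eef_rot: [[0.11, 0.994, 0.01], [0.994, -0.11, 0.011], [0.012, 0.008, -1.0]]
wrist_force: [-2.9, 11.0, 12.6]
finger_gap: 0.0565
finger_force: 70.7
```

Run:
```python
from h import *
s=st();jar("w14",s);c=np.array([.5078,.1612,0]);u=np.array([.106,.994,0]);print("u",(s["eef_pos"]-c)@u)
```

```text
t 12.83 p [0.5157 0.2006 0.0902] psi -6.32 tilt [0.0096 0.0113] q [0.21 0.34 1.74 0.01 1.05 0.31] F [-2.9 11.  12.6] M [2.75 0.67 0.04] gap 0.0565 ff 70.7
tilt 7.1 lid h 0.0416 lat -0.0068 4707 12422
u 0.03996571418998514
```

Call:
move_arm:
  motion:
    - [-4,0,1,0,0]
    - [-4,0,1.5,0,0]
    - [-2,0,1.5,0,0]
    - [0,0,0,0,0]

```text
clock: 13.22
eef_pos: [0.5152, 0.1913, 0.0883]
eef_rot: [[0.111, 0.994, 0.01], [0.994, -0.111, 0.013], [0.014, 0.009, -1.0]]
wrist_force: [-6.4, 14.6, 24.8]
finger_gap: 0.0566
finger_force: 71.5
```

Run:
```python
from h import *
s=st();jar("w15",s);c=np.array([.5078,.1612,0]);u=np.array([.106,.994,0]);print("u",(s["eef_pos"]-c)@u)
```

```text
t 13.22 p [0.5152 0.1913 0.0883] psi -6.36 tilt [0.0101 0.0125] q [0.19 0.33 1.75 0.01 1.05 0.3 ] F [-6.4 14.6 24.8] M [ 2.99  1.53 -0.13] gap 0.0566 ff 71.5
tilt -86.8 lid h -0.0069 lat 0.0462 4567 12923
u 0.03075330394497848
```

Call:
move_arm:
  motion:
    - [-3,0,1.5,0,0]
    - [-3,0,1.5,0,0]
    - [0,0,0,0,0]
    - [0,0,-20,0,0]
    - [0,0,-10,0,0]

```text
clock: 13.68
eef_pos: [0.5114, 0.1804, 0.1105]
eef_rot: [[0.106, 0.994, 0.004], [0.994, -0.106, 0.0], [0.001, 0.004, -1.0]]
wrist_force: [0.5, -1.1, -5.0]
finger_gap: 0.0571
finger_force: 68.8
```

Call:
move_arm:
  motion:
    - [0,0,0,0,0]
    - [0,0,0,0,0]
    - [0,0,0,0,0]
    - [0,0,0,0,0]

```text
clock: 14.02
eef_pos: [0.5088, 0.179, 0.1055]
eef_rot: [[0.109, 0.994, -0.004], [0.994, -0.109, -0.001], [-0.001, -0.004, -1.0]]
wrist_force: [1.5, -0.1, -6.1]
finger_gap: 0.0571
finger_force: 68.9
```

```bash
sed -i 's/if l<.004: continue/if l<.004 or abs(m[0])>abs(m[1]): continue/' h.py
python3 - <<'E'
from h import *
s=st();jar("w16",s);c=np.array([.5078,.1612,0]);u=np.array([.106,.994,0]);print("u",(s["eef_pos"]-c)@u);go(s,[.5078,.1612,.1])
E
```

```text
t 14.02 p [0.5088 0.179  0.1055] psi -6.24 tilt [-0.0039 -0.0009] q [ 0.18  0.3   1.75 -0.    1.09  0.29] F [ 1.5 -0.1 -6.1] M [-0.01 -0.05 -0.05] gap 0.0571 ff 68.9
tilt 0.5 lid h 0.0421 lat -0.0038 4201 12984
u 0.017822416057848848
shift [-17.8   1.    5.5]
```

View pics/w16.png

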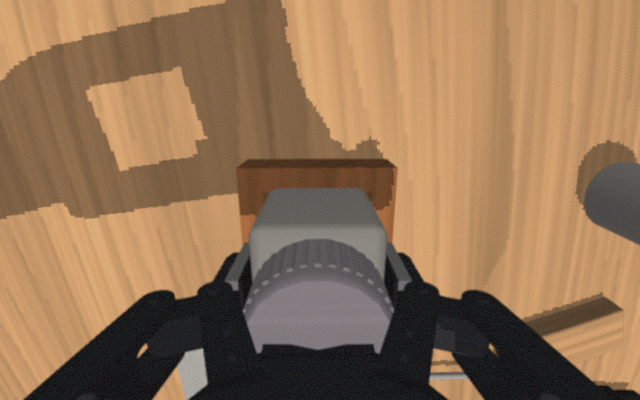

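The jar is upright (0.5°), lid at (318,310), sitting 4 mm back in the pads. I'm centring it over the recess and lowering.

Call:
move_arm:
  motion:
    - [-7,0.5,0,0,0]
    - [-7,0.5,0,0,0]
    - [0,0,0,0,0]
    - [0,0,10,0,0]
    - [0,0,0,0,0]

```text
clock: 14.48
eef_pos: [0.5085, 0.1654, 0.0957]
eef_rot: [[0.109, 0.994, -0.003], [0.994, -0.109, -0.0], [-0.001, -0.003, -1.0]]
wrist_force: [-1.2, -0.4, -6.0]
finger_gap: 0.057
finger_force: 68.5
```

Call:
move_arm:
  motion:
    - [0,0,0,0,0]
    - [0,0,0,0,0]
    - [0,0,0,0,0]

```text
clock: 14.73
eef_pos: [0.5097, 0.1661, 0.0975]
eef_rot: [[0.107, 0.994, 0.0], [0.994, -0.107, 0.0], [0.0, 0.0, -1.0]]
wrist_force: [-0.2, 0.2, -5.7]
finger_gap: 0.057
finger_force: 68.5
```

Run:
```python
from h import *
s=st();go(s,[.5078+.0038*.106,.1612+.0038*.994,.064])
```

```text
t 14.73 p [0.5097 0.1661 0.0975] psi -6.17 tilt [0.0002 0.0001] q [0.15 0.3  1.77 0.   1.07 0.26] F [-0.2  0.2 -5.7] M [ 0.04 -0.03 -0.01] gap 0.0570 ff 68.5
shift [-1.2 -1.4 33.5]
```

Call:
move_arm:
  motion:
    - [-1,-1,8,0,0]
    - [0,0,6,0,0]
    - [0,0,5,0,0]
    - [0,0,5,0,0]
    - [0,0,5,0,0]

```text
clock: 15.15
eef_pos: [0.5082, 0.1649, 0.0676]
eef_rot: [[0.108, 0.994, -0.001], [0.994, -0.108, -0.0], [-0.0, -0.001, -1.0]]
wrist_force: [-0.4, -0.5, -5.0]
finger_gap: 0.0573
finger_force: 68.8
```

Call:
move_arm:
  motion:
    - [0,0,3,0,0]
    - [0,0,2,0,0]
    - [0,0,0,0,0]
    - [0,0,0,0,0]

```text
clock: 15.48
eef_pos: [0.5081, 0.1649, 0.0645]
eef_rot: [[0.108, 0.994, -0.002], [0.994, -0.108, -0.001], [-0.001, -0.002, -1.0]]
wrist_force: [-4.0, -0.9, 4.0]
finger_gap: 0.0569
finger_force: 69.8
```

Run:
```python
from h import *
s=st()
```

```text
t 15.48 p [0.5081 0.1649 0.0645] psi -6.18 tilt [-0.0017 -0.0006] q [ 0.15  0.35  1.79 -0.    1.    0.26] F [-4.  -0.9  4. ] M [-0.24  0.78 -0.03] gap 0.0569 ff 69.8
```

Call:
move_arm:
  motion:
    - [0,0,0,0,1]
    - [0,0,0,0,1]
    - [0,0,0,0,1]
    - [0,0,0,0,1]
    - [0,0,-20,0,1]

```text
clock: 15.9
eef_pos: [0.5057, 0.1644, 0.0804]
eef_rot: [[0.108, 0.994, -0.007], [0.994, -0.108, -0.001], [-0.002, -0.007, -1.0]]
wrist_force: [-0.7, -0.5, -1.0]
finger_gap: 0.0855
finger_force: 0.0
```

Call:
move_arm:
  motion:
    - [0,0,-40,0,1]
    - [0,0,-40,0,1]
    - [0,0,-40,0,1]
    - [0,0,0,0,1]
    - [0,0,0,0,1]

```text
clock: 16.32
eef_pos: [0.5114, 0.1654, 0.2076]
eef_rot: [[0.108, 0.994, 0.009], [0.994, -0.108, 0.001], [0.002, 0.009, -1.0]]
wrist_force: [-0.1, 0.3, -0.9]
finger_gap: 0.0856
finger_force: 0.0
```

Call:
move_arm:
  motion:
    - [0,0,0,0,1]
    - [0,0,0,0,1]
    - [0,0,0,0,1]
    - [0,0,0,0,1]

```text
clock: 16.65
eef_pos: [0.5075, 0.1648, 0.2016]
eef_rot: [[0.108, 0.994, -0.004], [0.994, -0.108, -0.001], [-0.001, -0.004, -1.0]]
wrist_force: [0.1, -0.2, -0.4]
finger_gap: 0.0851
finger_force: 0.0
```

Run:
```python
from h import *
s=st();c=np.array([.5078,.1612])
C,p,d=look("wrist","w17");P,_=depth_pts(C,d,d>0);print("wrist lid",rect(P,.098,.115,c,.045),"\n shoulder",rect(P,.068,.082,c,.045))
C,p,d=look("scene","s2");P,_=depth_pts(C,d,d>0);print("scene lid",rect(P,.098,.115,c,.045),"\n shoulder",rect(P,.068,.082,c,.045))
```

```text
t 16.65 p [0.5075 0.1648 0.2016] psi -6.19 tilt [-0.0036 -0.0006] q [ 0.15  0.17  1.69 -0.    1.29  0.26] F [ 0.1 -0.2 -0.4] M [-0.01  0.03 -0.02] gap 0.0851 ff 0.0
wrist lid (3695, array([0.5094, 0.1658, 0.1061]), ((509.5115051269531, 164.43504333496094), (51.994895935058594, 53.71751022338867), 78.30728912353516)) 
 shoulder (858, array([0.5118, 0.1839, 0.074 ]), ((509.3735656738281, 164.244384765625), (55.07522201538086, 57.95747756958008), 84.17311096191406))
scene lid (220, array([0.5119, 0.1602, 0.106 ]), ((509.94940185546875, 159.83761596679688), (52.856544494628906, 51.46107864379883), 5.207546710968018)) 
 shoulder (135, array([0.5204, 0.1503, 0.0749]), ((511.6488037109375, 161.78973388671875), (59.86794662475586, 57.66990280151367), 81.04022216796875))
```

View pics/w17.png

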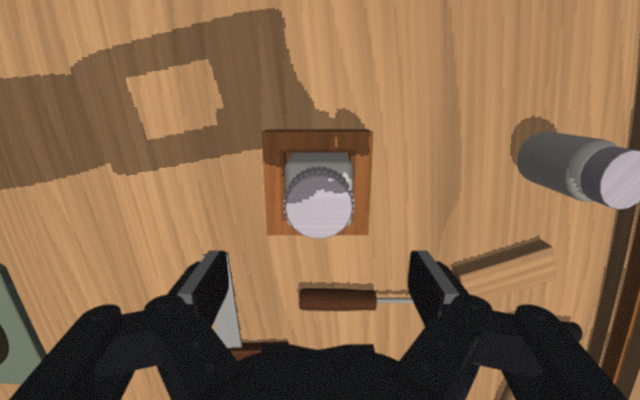

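The jar is seated: lid top at 0.106 m, jar at (318,195) inside the cradle, screwdriver undisturbed. I'm going down onto the lid and gripping it.

Call:
move_arm:
  motion:
    - [-1.5,0.5,30,0,1]
    - [0,0,35,0,1]
    - [0,0,25,0,1]
    - [0,0,10,0,1]
    - [0,0,0,0,1]

```text
clock: 17.17
eef_pos: [0.5061, 0.163, 0.1001]
eef_rot: [[0.108, 0.994, -0.007], [0.994, -0.108, -0.001], [-0.002, -0.007, -1.0]]
wrist_force: [0.7, -0.2, 0.2]
finger_gap: 0.0855
finger_force: 0.0
```

Call:
move_arm:
  motion:
    - [0,0,0,0,1]
    - [0,0,0,0,1]
    - [0,0,0,0,1]
    - [0,0,0,0,1]

```text
clock: 17.5
eef_pos: [0.5104, 0.1637, 0.1054]
eef_rot: [[0.108, 0.994, 0.004], [0.994, -0.108, 0.001], [0.001, 0.004, -1.0]]
wrist_force: [0.5, -0.1, 0.7]
finger_gap: 0.0855
finger_force: 0.0
```

Run:
```python
from h import *
s=st();go(s,[.509,.163,.1])
```

```text
t 17.50 p [0.5104 0.1637 0.1054] psi -6.18 tilt [0.0038 0.0005] q [ 0.15  0.29  1.77 -0.    1.08  0.26] F [ 0.5 -0.1  0.7] M [-0.05 -0.   -0.01] gap 0.0855 ff 0.0
shift [-0.8 -1.3  5.4]
```

Call:
move_arm:
  motion:
    - [0,0,2,0,1]
    - [0,0,0,0,1]
    - [0,0,0,0,0]
    - [0,0,0,0,0]
    - [0,0,0,0,0]

```text
clock: 17.92
eef_pos: [0.5085, 0.1635, 0.1016]
eef_rot: [[0.108, 0.994, -0.001], [0.994, -0.108, 0.0], [-0.0, -0.001, -1.0]]
wrist_force: [-9.2, -0.8, 12.3]
finger_gap: 0.0523
finger_force: 62.5
```

Call:
move_arm:
  motion:
    - [0,0,0,0,0]
    - [0,0,0,0,0]
    - [0,0,0,0,0]
    - [0,0,0,0,0]

```text
clock: 18.25
eef_pos: [0.5086, 0.1635, 0.1019]
eef_rot: [[0.108, 0.994, -0.001], [0.994, -0.108, -0.0], [-0.0, -0.001, -1.0]]
wrist_force: [-3.3, 0.0, 5.9]
finger_gap: 0.0519
finger_force: 61.8
```

Run:
```python
from h import *
s=st()
```

```text
t 18.25 p [0.5086 0.1635 0.1019] psi -6.18 tilt [-0.0007 -0.    ] q [0.15 0.29 1.77 0.   1.08 0.26] F [-3.3  0.   5.9] M [-0.06  0.48  0.01] gap 0.0519 ff 61.8
```

Call:
move_arm:
  motion:
    - [0,0,0,-0.1,0]
    - [0,0,0,-0.1,0]
    - [0,0,0,-0.1,0]
    - [0,0,0,-0.1,0]
    - [0,0,0,0,0]

```text
clock: 18.67
eef_pos: [0.509, 0.1632, 0.1019]
eef_rot: [[-0.289, 0.957, 0.0], [0.957, 0.289, -0.0], [-0.0, 0.0, -1.0]]
wrist_force: [-1.9, -0.7, 4.8]
finger_gap: 0.0522
finger_force: 61.9
```

Run:
```python
from h import *
s=st()
```

```text
t 18.67 p [0.509  0.1632 0.1019] psi 16.82 tilt [ 0.0004 -0.0003] q [ 0.15  0.29  1.77 -0.    1.08 -0.14] F [-1.9 -0.7  4.8] M [-0.06  0.34  0.11] gap 0.0522 ff 61.9
```

Call:
move_arm:
  motion:
    - [0,0,0,-0.1,0]
    - [0,0,0,-0.1,0]
    - [0,0,0,-0.1,0]
    - [0,0,0,0,0]

```text
clock: 19.0
eef_pos: [0.5093, 0.1636, 0.1019]
eef_rot: [[-0.558, 0.83, 0.001], [0.83, 0.558, 0.0], [-0.0, 0.001, -1.0]]
wrist_force: [-2.6, 0.0, 5.4]
finger_gap: 0.0516
finger_force: 61.9
```

Run:
```python
from h import *
s=st()
```

```text
t 19.00 p [0.5093 0.1636 0.1019] psi 33.91 tilt [0.0009 0.0005] q [ 0.15  0.29  1.77  0.    1.08 -0.44] F [-2.6  0.   5.4] M [0.05 0.22 0.11] gap 0.0516 ff 61.9
```

Call:
move_arm:
  motion:
    - [0,0,0,-0.1,0]
    - [0,0,0,-0.1,0]
    - [0,0,0,-0.1,0]
    - [0,0,0,0,0]

```text
clock: 19.33
eef_pos: [0.5089, 0.1642, 0.1023]
eef_rot: [[-0.778, 0.629, -0.0], [0.629, 0.778, 0.002], [0.001, 0.001, -1.0]]
wrist_force: [-4.3, 1.5, 8.8]
finger_gap: 0.0519
finger_force: 62.3
```

Run:
```python
from h import *
s=st()
```

```text
t 19.33 p [0.5089 0.1642 0.1023] psi 51.05 tilt [-0.0001  0.0016] q [ 0.15  0.29  1.77  0.    1.08 -0.74] F [-4.3  1.5  8.8] M [0.37 0.51 0.  ] gap 0.0519 ff 62.3
```

Call:
move_arm:
  motion:
    - [0,0,0,-0.1,0]
    - [0,0,0,-0.1,0]
    - [0,0,0,0,0]

```text
clock: 19.58
eef_pos: [0.5094, 0.1646, 0.1038]
eef_rot: [[-0.887, 0.461, 0.001], [0.461, 0.887, 0.002], [0.0, 0.002, -1.0]]
wrist_force: [-5.7, 1.2, 16.5]
finger_gap: 0.0519
finger_force: 62.9
```

Run:
```python
from h import *
s=st();C,p,d=look("wrist","w18")
```

```text
t 19.58 p [0.5094 0.1646 0.1038] psi 62.55 tilt [0.0008 0.002 ] q [ 0.15  0.29  1.77  0.    1.08 -0.94] F [-5.7  1.2 16.5] M [0.39 1.1  0.11] gap 0.0519 ff 62.9
```

View pics/w18.png

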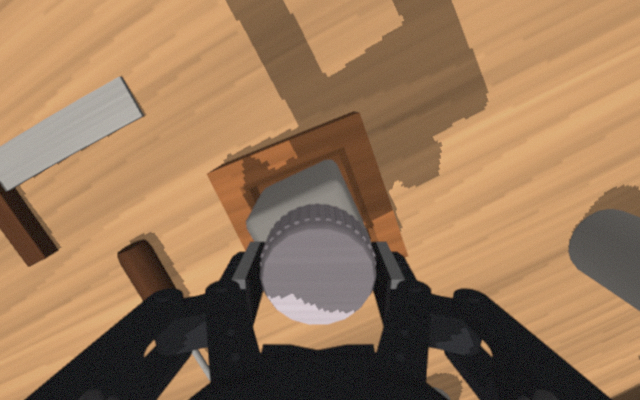

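The view shows the jar (315,195) seated in the cradle and the lid at (318,265) in the grip. The upward push has risen to 16.5 N and the lid by 2 mm, so the lugs are coming free. One small extra turn, then a slow lift.

Call:
move_arm:
  motion:
    - [0,0,0,-0.1,0]
    - [0,0,0,0,0]
    - [0,0,0,0,0]

```text
clock: 19.88
eef_pos: [0.5099, 0.1643, 0.1039]
eef_rot: [[-0.928, 0.372, 0.002], [0.372, 0.928, 0.001], [-0.002, 0.002, -1.0]]
wrist_force: [-5.1, 0.9, 14.3]
finger_gap: 0.0518
finger_force: 62.8
```

Call:
move_arm:
  motion:
    - [0,0,-2,0,0]
    - [0,0,-2,0,0]
    - [0,0,0,0,0]

```text
clock: 20.13
eef_pos: [0.509, 0.1634, 0.1053]
eef_rot: [[-0.928, 0.371, 0.001], [0.371, 0.928, -0.0], [-0.001, 0.0, -1.0]]
wrist_force: [-0.6, 0.8, -1.7]
finger_gap: 0.0523
finger_force: 62.6
```

Run:
```python
from h import *
s=st()
```

```text
t 20.13 p [0.509  0.1634 0.1053] psi 68.20 tilt [ 0.0006 -0.    ] q [ 0.15  0.29  1.77 -0.    1.08 -1.04] F [-0.6  0.8 -1.7] M [-0.04 -0.01  0.04] gap 0.0523 ff 62.6
```

Only the lid's weight is left (-1.7 N), so it is free. Lifting straight up to about 20 mm.

Call:
move_arm:
  motion:
    - [0,0,-3,0,0]
    - [0,0,-4,0,0]
    - [0,0,-4,0,0]
    - [0,0,-4,0,0]
    - [0,0,-2,0,0]

```text
clock: 20.55
eef_pos: [0.5094, 0.1635, 0.1233]
eef_rot: [[-0.929, 0.37, 0.001], [0.37, 0.929, 0.0], [-0.001, 0.001, -1.0]]
wrist_force: [-0.0, 0.3, -0.8]
finger_gap: 0.052
finger_force: 62.6
```

Call:
move_arm:
  motion:
    - [0,0,0,0,0]
    - [0,0,0,0,0]
    - [0,0,0,0,0]
    - [0,0,0,0,0]
    - [0,0,0,0,0]

```text
clock: 20.97
eef_pos: [0.5087, 0.1634, 0.1222]
eef_rot: [[-0.929, 0.37, -0.001], [0.37, 0.929, -0.0], [0.0, -0.0, -1.0]]
wrist_force: [-0.9, -0.2, -0.8]
finger_gap: 0.0519
finger_force: 62.6
```

Run:
```python
from h import *
s=st();c=np.array([.5095,.163])
C,p,d=look("scene","s3");P,_=depth_pts(C,d,d>0);print("shoulder",rect(P,.068,.082,c,.045));print("lid",rect(P,.1,.135,c,.03))
C,p,d=look("wrist","w19");P,_=depth_pts(C,d,d>0);print("shoulder",rect(P,.068,.082,c,.045));print("lid",rect(P,.12,.135,c,.03))
a=cv2.imread("pics/s3.png")[120:220,280:400];b=cv2.imread("pics/w19.png")
cv2.imwrite("pics/end.png",np.vstack([cv2.resize(a,(480,300),interpolation=2)[:, :],cv2.resize(b,(480,300))]))
```

```text
t 20.97 p [0.5087 0.1634 0.1222] psi 68.29 tilt [-0.0005 -0.0001] q [ 0.15  0.26  1.76 -0.    1.12 -1.04] F [-0.9 -0.2 -0.8] M [ 0.04 -0.02  0.03] gap 0.0519 ff 62.6
shoulder (176, array([0.5178, 0.1499, 0.0751]), ((509.8219909667969, 158.88621520996094), (56.45170974731445, 59.47547912597656), 87.09168243408203))
lid (283, array([0.5173, 0.1595, 0.123 ]), ((513.56787109375, 164.04928588867188), (47.686920166015625, 55.29307174682617), 28.47782325744629))
shoulder (2645, array([0.4881, 0.1663, 0.0746]), ((501.3764343261719, 161.4464569091797), (58.14771270751953, 45.0092887878418), 87.83680725097656))
lid (10610, array([0.5066, 0.1643, 0.1268]), ((509.1478271484375, 164.2256317138672), (56.159664154052734, 52.47316360473633), 74.3529281616211))
```

View pics/end.png

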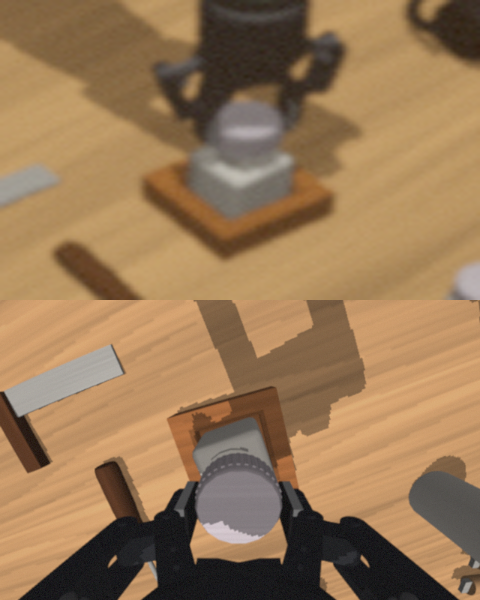

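The view shows the jar seated in the cradle (shoulder still at 75 mm) and the lid held level about 20 mm up, just above the mouth. Handing in.

```bash
python3 -c "
from bench import manip
print(manip.hand_in())"
```

```text
the job is handed in; nothing more can be done
None
```

I lifted the jar, tipped it to about 46° and back upright, seated it in the cradle, turned the lid free and handed in at about 21 s; the lid is held level about 20 mm up, over the open jar.

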